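Rotate a set of skate wheels from the drip tray to the wheel board

ROBOT

A 6-joint arm with a two-finger parallel gripper is mounted at the origin on the work surface. World frame = base frame: x ahead of the robot, y to its left, z up, the work surface at z = 0. Lengths are in m, angles in rad, forces in N, time in s.
With the tool pointing down it reaches from about 0.35 to 0.775 m from the base axis. Payload 5.5 kg.
Tool frame: the origin (TCP) lies between the finger pads; the fingertips stand 19 mm ahead of it and the grasp point (between the pads) is the TCP; z points along the fingers, y is the line along which they close (so a half turn about z gives the same grasp; the last joint's range is limited). The gripper opens to 85 mm and grips with 20 to 120 N. Pads are 22 mm wide; open, the fingers measure 114 mm over their backs; the gripper's body (76 mm by 85 mm) begins 54 mm behind the grasp point. The pads swing forward as they close: fully open they stand 13 mm farther back than shut.
Start: joints at [-0.14, 0.313, 0.046, 1.304, 0, 1.431], TCP at [0.575, -0, 0.25] pointing down, gripper open.
Joint ranges: [-2.76, 2.76], [-0.86, 1.69], [-1.03, 1.26], [-2.2, 2.34], [-1.47, 1.5], [-3.14, 3.14]. Speed limits (rad/s): [2.57, 2.57, 3.14, 3.14, 3.14, 3.14].

INTERFACE

Orientations are given as a unit quaternion [w, x, y, z].
In Python, from workcell import env gives the robot as it stands.
- The arm moves only by the tool carry_out, never from a script. Its argument "increments" is a list that holds one entry, the list of rows, each a list of 6 numbers: the shift along the tool's x, y, z each as a share of 50 cm, from -1 to 1, then the turn, a rotation vector about the tool's x, y, z each as a share of 2 pi rad, from -1 to 1. In form: [[[x, y, z, ax, ay, az], ...]]. A call has 1 to 5 rows; each row is the pose to reach, as a shift and turn from the pose commanded when the call began, along the tool's axes at that moment, turning the shorter way round; what a row does not reach only later rows make up. A row lasts 1/8 s, in which the tool goes at most 62.5 mm and 10.7 degrees, less where a joint would pass 70% of its speed; a pose out of reach is approached as far as the arm can. A call with a number of a shift or a turn outside -1 to 1 is refused whole. A call with a gripper value outside its range is refused whole. "jaw" is the closure, from 0 (fully open) to 1 (shut), set as the call begins (left out, the last holds). The fingers move at their own pace and stop on an object; "squeeze" is the grip in N (left out, the last holds). Time passes only in rows, so rows that repeat a pose let the fingers close. It gives the time, the measured TCP pose, the force, the opening and the grip force at its end, in the units of the state.
- env.get_state(): the state, without advancing time (a new reading comes with each control period).
- env.read_camera(name): name is "scene" or "side" or "wrist"; returns a dict with "frame" (384x512x3 uint8, blue, green, red), "z_map" (384x512 float32, m along the optical axis (not along the pixel's ray), 0 where there is no reading), "intrinsics" (3x3 intrinsics, pixels), "R" (3x3) and "t" (3): a world point X has camera coordinates R X + t; the wrist camera has in their place "T_tool_cam" (4x4, takes a point from camera to tool coordinates, whose origin is the TCP and whose axes are the flange's). Camera axes: x right, y down, z forward; pixel columns grow to the right and rows downward; lengths in m; the calibration is good to about 2 mm. The wrist camera is an equidistant fisheye: a pixel r from the principal point sees the ray r / f radians off the axis. A picture is of the moment at which its call begins: read the wrist's pose just before it.
- env.hand_in(): hands the job in; it is judged then, once.
Trained networks look in the newest picture that a camera, given by its name, has taken for a name from the list of things; names that differ only in an ending like _2 or _b are one class to them, and where a whole thing is asked for, a point or a joint stands for the part that bears it (a point fixed in the world has none). Each returns a list of dicts, best first, with "score" (0 to 1); they miss things now and then, are a little off and sometimes report something else, mostly with a low value. They report only what shows in the picture. A call takes as long as a camera call. They do not tell look-alikes from the thing itself.
- env.find_in(camera, name): "position" ([x, y, z] in m, in world coordinates, good to about 4 mm: the middle of the surface that is visible of it).
The state is a dict: "clock": time; "joint_pos": joint angles; "qvel": joint speeds; "tau": joint torques, N m; "tcp_pos": TCP position; "orientation": TCP orientation; "wrist_force": force on the tool from outside, world axes, zero at the start; "ft_torque": the same for the moment, N m; "finger_gap": finger opening in m; "grip_force": force on a finger pad.
Only numpy, scipy, OpenCV 4.12 (cv2) and the standard library are available. Lean on these libraries where they do the work, as an engineer would, in place of code of your own. Each camera call takes 0.05 s, during which the arm holds its last target. There are 200 camera calls.

TASK

The four washed skate wheels stand on the drip tray in the order in which they sat on the skate, the toe wheel at the spout end. Rotate the set for even wear: put them on the pegs of the plywood wheel board in reverse order, so that the wheel from the spout end goes to the peg farthest from the board's hand slot, the next one beside it, and so on until the wheel farthest from the spout is next to the hand slot, each lying flat, fully down on its own peg. Leave the glass dish of washers and the skate tool where they are.

Things in the scene. Friction and masses are not known exactly. Their poses are not given: they have to be found in the camera images.
- wheel_a: Loose inline-skate wheel without bearings, lying flat: grey urethane tyre, off-white core with an open 22 mm bore, 62 mm in diameter and 24 mm thick, nearly new, round-shouldered tread, about 0.07 kg (+-30 %). At the start it stands on pin_a, the bore round the pin. Origin: centre of its underside; z is the wheel's axis (up).
- wheel_b: Loose inline-skate wheel without bearings, lying flat: grey urethane tyre, off-white core with an open 22 mm bore, 58 mm in diameter and 24 mm thick, little worn, rounded tread, about 0.06 kg (+-30 %). At the start it stands on pin_b, the bore round the pin. Origin: centre of its underside; z is the wheel's axis (up).
- wheel_c: Loose inline-skate wheel without bearings, lying flat: grey urethane tyre, off-white core with an open 22 mm bore, 54 mm in diameter and 24 mm thick, worn, squarer tread, about 0.053 kg (+-30 %). At the start it stands on pin_c, the bore round the pin. Origin: centre of its underside; z is the wheel's axis (up).
- wheel_d: Loose inline-skate wheel without bearings, lying flat: grey urethane tyre, off-white core with an open 22 mm bore, 50 mm in diameter and 24 mm thick, most worn, square flat tread, about 0.046 kg (+-30 %). At the start it stands on pin_d, the bore round the pin. Origin: centre of its underside; z is the wheel's axis (up).
- pin_a: Fixed pin of the tray, on which wheel_a starts (its place in the row varies; the pins look alike): black disc 38 mm in diameter, 16 mm high, with an upright 8 mm round-topped steel rod rising 30 mm above the disc. Origin: centre of the disc's underside, on the tray floor 2 mm above the bench; x as the tray's x.
- pin_b: Fixed pin of the tray, on which wheel_b starts (its place in the row varies; the pins look alike): black disc 38 mm in diameter, 16 mm high, with an upright 8 mm round-topped steel rod rising 30 mm above the disc. Origin: centre of the disc's underside, on the tray floor 2 mm above the bench; x as the tray's x.
- pin_c: Fixed pin of the tray, on which wheel_c starts (its place in the row varies; the pins look alike): black disc 38 mm in diameter, 16 mm high, with an upright 8 mm round-topped steel rod rising 30 mm above the disc. Origin: centre of the disc's underside, on the tray floor 2 mm above the bench; x as the tray's x.
- pin_d: Fixed pin of the tray, on which wheel_d starts (its place in the row varies; the pins look alike): black disc 38 mm in diameter, 16 mm high, with an upright 8 mm round-topped steel rod rising 30 mm above the disc. Origin: centre of the disc's underside, on the tray floor 2 mm above the bench; x as the tray's x.
- tray: Fixed stainless drip tray 330 (x) by 112 mm, rim 10 mm high; 55 mm long drain spout at the middle of its +x end. Pins in one row on its centre line at x = +114, +38, -38, -114 mm; wheels sit 18 mm, pin tops are 48 mm above the bench. Origin: under the centre of the pan, at bench height; x along the row towards the spout, z up. Any yaw, left or right of the robot.
- board: Fixed plywood board 100 mm wide, 18 thick, x from -155 to +215 mm, hand slot (30 by 66 mm) through it at x = +180. Four empty pegs on its centre line at x = +114, +38, -38, -114: black disc 38 mm wide, 10 high (wheel seat 28 mm above bench), 8 mm round-topped rod, top 58 mm above bench. Origin: midway in the peg row, at bench height; x to the slot, z up. Any yaw, on the side without the tray.
- dish: Bystander: loose round glass dish, 92 mm across the rim and 32 mm high, holding steel axle washers, on the bench beyond the racks, ahead of the robot. Origin: centre of its underside.
- skate_tool: Bystander: loose chrome T-shaped skate tool, 24 mm high, 118 mm long (x from -59 to +59 mm) with a 72 mm cross-piece at x = -31 mm, lying on the bench beyond the racks, ahead of the robot. Origin: under the middle of its length, at bench height.
Mind the look-alikes: they are no part of the job. Leave any blue or orange look-alike of the wheel_d alone.

How it is judged:
At the end, for the whole second after the job is handed in: Every wheel is over its peg (its x in the board frame = minus its pin's x in the tray frame) within 10 mm in x and y, seated (underside 24 to 33 mm above the bench; 28 is fully down), flat within 0.08 rad, and at rest; dish and skate tool within 30 mm of their starts (((x of pin_a in the frame of tray between 0.094 and 0.134 m and x of wheel_a in the frame of board between -0.124 and -0.104 m) or (x of pin_a in the frame of tray between 0.018 and 0.058 m and x of wheel_a in the frame of board between -0.048 and -0.028 m) or (x of pin_a in the frame of tray between -0.058 and -0.018 m and x of wheel_a in the frame of board between 0.028 and 0.048 m) or (x of pin_a in the frame of tray between -0.134 and -0.094 m and x of wheel_a in the frame of board between 0.104 and 0.124 m)) and y of wheel_a in the frame of board between -0.01 and 0.01 m and height (world z) of wheel_a between 0.024 and 0.033 m and angle between the z axis of each of wheel_a, wheel_b, wheel_c, wheel_d and the z axis of board, either way round below 0.08 rad and linear speed of each of wheel_a, wheel_b, wheel_c, wheel_d below 0.02 m/s and ((x of pin_b in the frame of tray between 0.094 and 0.134 m and x of wheel_b in the frame of board between -0.124 and -0.104 m) or (x of pin_b in the frame of tray between 0.018 and 0.058 m and x of wheel_b in the frame of board between -0.048 and -0.028 m) or (x of pin_b in the frame of tray between -0.058 and -0.018 m and x of wheel_b in the frame of board between 0.028 and 0.048 m) or (x of pin_b in the frame of tray between -0.134 and -0.094 m and x of wheel_b in the frame of board between 0.104 and 0.124 m)) and y of wheel_b in the frame of board between -0.01 and 0.01 m and height (world z) of wheel_b between 0.024 and 0.033 m and ((x of pin_c in the frame of tray between 0.094 and 0.134 m and x of wheel_c in the frame of board between -0.124 and -0.104 m) or (x of pin_c in the frame of tray between 0.018 and 0.058 m and x of wheel_c in the frame of board between -0.048 and -0.028 m) or (x of pin_c in the frame of tray between -0.058 and -0.018 m and x of wheel_c in the frame of board between 0.028 and 0.048 m) or (x of pin_c in the frame of tray between -0.134 and -0.094 m and x of wheel_c in the frame of board between 0.104 and 0.124 m)) and y of wheel_c in the frame of board between -0.01 and 0.01 m and height (world z) of wheel_c between 0.024 and 0.033 m and ((x of pin_d in the frame of tray between 0.094 and 0.134 m and x of wheel_d in the frame of board between -0.124 and -0.104 m) or (x of pin_d in the frame of tray between 0.018 and 0.058 m and x of wheel_d in the frame of board between -0.048 and -0.028 m) or (x of pin_d in the frame of tray between -0.058 and -0.018 m and x of wheel_d in the frame of board between 0.028 and 0.048 m) or (x of pin_d in the frame of tray between -0.134 and -0.094 m and x of wheel_d in the frame of board between 0.104 and 0.124 m)) and y of wheel_d in the frame of board between -0.01 and 0.01 m and height (world z) of wheel_d between 0.024 and 0.033 m); the robot touches nothing.
It fails at once if the glass dish is pushed more than 30 mm or tipped (distance of dish from where it was at the start of the episode above 0.03 m or angle between dish's own z axis and vertical above 0.35 rad).
It fails at once if the skate tool is pushed more than 30 mm (distance of skate_tool from where it was at the start of the episode above 0.03 m).
It also fails if it takes over 106 s, if anything falls off the work surface, if the arm or the gripper's body presses on something with over 40 N, if the wrist force passes 120 N, or if a joint passes its speed limit or range.

## Working session

There is one attempt and no reset: what is moved stays moved. The work goes in short steps, Python scripts to look and compute and a tool call to move; the robot and the scene stay as the last step left them, time stands still between calls to the robot, and variables do not carry over. Pictures are saved under pics/ and viewed, at most 14 in all, crops included, and the job is handed in when it is done.

Besides the shell and the picture viewer there is one more tool, called after "Call:" by a JSON object that holds its "op" and its "data", one argument or row to a line. carry_out: Moves the arm, as the interface text tells. Its arguments: {"type":"object","properties":{"increments":{"type":"array","items":{"type":"array","items":{"type":"array","items":{"type":"number","minimum":-1,"maximum":1}}}},"jaw":{"type":"number"},"squeeze":{"type":"number"}},"required":["increments"]}

```bash
mkdir -p pics; cat > h.py <<'E'
import numpy as np,cv2
from workcell import env
def save(c,n): cv2.imwrite('pics/'+n,c['frame'])
E
python3 - <<'E'
from h import *
s=env.get_state();print(s['clock'],s['tcp_pos'],s['orientation'],s['finger_gap'])
a=env.read_camera('scene');save(a,'scene.png');b=env.read_camera('side');save(b,'side.png')
for cam in('scene','side'):
  for n in ('wheel_a','pin_a','tray','board','dish','skate_tool'):
    print(cam,n,[(np.round(d['position'],3).tolist(),round(d['score'],2)) for d in env.find_in(cam,n)])
for c in (a,b): print(c['intrinsics'].tolist(),np.round(-c['R'].T@c['t'],3))
E
```

```text
0.0 [5.74515221e-01 6.26757521e-05 2.49418683e-01] [-7.17040323e-04  7.07086208e-01  7.07126765e-01 -5.64534308e-04] 0.08542847635501369
scene wheel_a [([0.66, 0.083, 0.02], 0.83), ([0.479, -0.037, 0.02], 0.73), ([0.524, 0.26, 0.039], 0.7), ([0.537, 0.117, 0.036], 0.63), ([0.519, 0.338, 0.038], 0.6), ([0.394, 0.162, 0.019], 0.58), ([0.529, 0.188, 0.037], 0.54)]
scene pin_a [([0.536, 0.189, 0.013], 0.58), ([0.521, 0.342, 0.012], 0.55), ([0.529, 0.261, 0.011], 0.45), ([0.542, 0.117, 0.009], 0.37)]
scene tray [([0.535, 0.213, 0.004], 0.88)]
scene board [([0.517, -0.279, 0.015], 0.9)]
scene dish [([0.751, 0.057, 0.016], 0.57)]
scene skate_tool [([0.767, -0.073, 0.018], 0.8)]
side wheel_a [([0.507, 0.271, 0.042], 0.97), ([0.521, 0.127, 0.041], 0.89), ([0.512, 0.198, 0.036], 0.82), ([0.376, 0.172, 0.023], 0.8), ([0.495, 0.342, 0.038], 0.77), ([0.639, 0.085, 0.025], 0.58), ([0.47, -0.026, 0.023], 0.56)]
side pin_a [([0.501, 0.347, 0.036], 0.58), ([0.521, 0.122, 0.009], 0.55), ([0.507, 0.266, 0.015], 0.53)]
side tray [([0.504, 0.273, 0.003], 0.76), ([0.51, 0.267, 0.04], 0.64)]
side board [([0.503, -0.252, 0.016], 0.89), ([0.506, 0.268, 0.015], 0.24)]
side dish [([0.766, 0.05, 0.018], 0.61)]
side skate_tool [([0.755, -0.069, 0.02], 0.86)]
[[469.0117004419711, 0.0, 253.0330239343045], [0.0, 469.0117004419711, 197.23391677014385], [0.0, 0.0, 1.0]] [ 1.461 -0.079  0.841]
[[390.17561968617304, 0.0, 255.13242117352635], [0.0, 390.17561968617304, 195.73087625547132], [0.0, 0.0, 1.0]] [0.25  0.585 0.644]
```

View pics/scene.png

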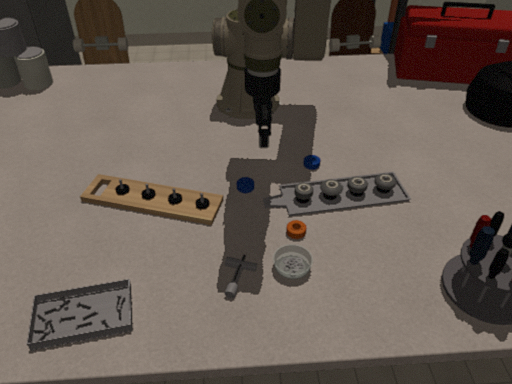

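View pics/side.png

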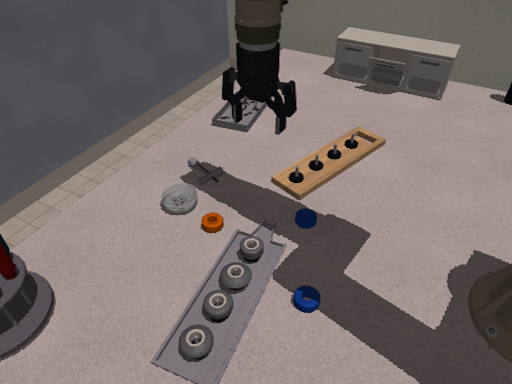

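The scene shows the tray at (275-405,180-210) with its spout on the left, towards the robot's midline. The board is at (85-220,180-215), with its slot at the far left (-y). The blue and orange wheels are look-alikes. I'll look from above the tray next.

Call:
{"op": "carry_out", "data": {
  "increments": [
    [[0.46,-0.09,0,0,0,0],[0.46,-0.09,0,0,0,0],[0.46,-0.09,0,0,0,0],[0.46,-0.09,0,0,0,0],[0.46,-0.09,0,0,0,0]]
  ],
  "jaw": 0
}}

```text
clock: 1.32
tcp_pos: [0.529, 0.233, 0.2503]
orientation: [-0.0, 0.705, 0.709, 0.0]
wrist_force: [-1.0, -0.9, -1.2]
finger_gap: 0.0852
grip_force: 0.0
```

```bash
cat >> h.py <<'E'
import json
from scipy.spatial.transform import Rotation as Ro
def wrist(n):
    s=env.get_state(); c=env.read_camera('wrist'); save(c,n+'.png')
    q=s['orientation']; T=np.eye(4);T[:3,:3]=Ro.from_quat([q[1],q[2],q[3],q[0]]).as_matrix();T[:3,3]=s['tcp_pos']
    c['T']=T@c['T_tool_cam']; np.savez('pics/'+n,**{k:c[k] for k in('frame','z_map','intrinsics','T')}); return s,c
def ray(c,u,v):
    K=c['intrinsics'];x=(u-K[0,2])/K[0,0];y=(v-K[1,2])/K[1,1];r=np.hypot(x,y)+1e-12
    return np.stack([np.sin(r)*x/r,np.sin(r)*y/r,np.cos(r)],-1)
def onz(c,u,v,z):
    d=ray(c,np.asarray(u,float),np.asarray(v,float))@c['T'][:3,:3].T;o=c['T'][:3,3];return o+d*((z-o[2])/d[...,2])[...,None]
def cloud(c):
    v,u=np.mgrid[:384,:512];d=ray(c,u.astype(float),v.astype(float));p=d*(c['z_map']/np.maximum(d[...,2],1e-3))[...,None]
    P=p@c['T'][:3,:3].T+c['T'][:3,3];P[c['z_map']<=0]=np.nan;return P
E
python3 - <<'E'
from h import *
s,c=wrist('w1');print(s['clock'],s['tcp_pos'],c['intrinsics'].tolist(),c['T_tool_cam'].tolist())
for n in('wheel_a','pin_a'):
  print(n,[(np.round(d['position'],3).tolist(),round(d['score'],2)) for d in env.find_in('wrist',n)])
E
```

```text
1.325 [0.52898849 0.23303614 0.25028381] [[297.3186396354542, 0.0, 253.99411043915617], [0.0, 297.3186396354542, 190.124079563786], [0.0, 0.0, 1.0]] [[0.000390585517127493, -0.9627438843045346, -0.2704146088456972, 0.06874419230144457], [0.9999997273330439, 0.00020655975468508017, 0.0007089900611492512, 0.00048057029769232873], [-0.0006267190701376613, -0.27041481203381834, 0.9627437024753381, -0.12267513621303466], [0.0, 0.0, 0.0, 1.0]]
wheel_a [([0.513, 0.259, 0.042], 0.96), ([0.383, 0.168, 0.024], 0.87), ([0.509, 0.34, 0.039], 0.85), ([0.517, 0.195, 0.042], 0.81), ([0.64, 0.079, 0.02], 0.69), ([0.521, 0.12, 0.038], 0.6), ([0.512, 0.271, 0.012], 0.21)]
pin_a [([0.518, 0.194, 0.016], 0.65), ([0.508, 0.342, 0.016], 0.55), ([0.513, 0.27, 0.014], 0.5), ([0.529, 0.115, 0.033], 0.38)]
```

View pics/w1.png

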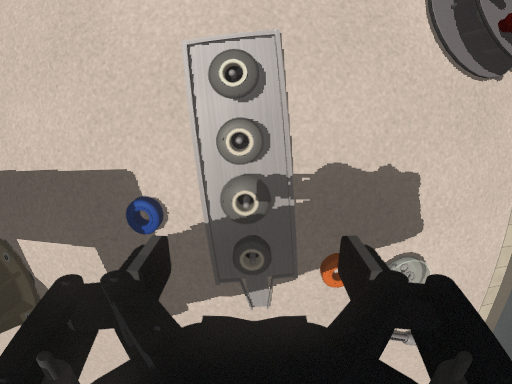

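The wrist view shows four wheels in a row at (233,72), (240,141), (246,203) and (253,257), with the spout at the bottom (258,297). Next I measure them from depth and ring pixels, then look at the board.

```bash
python3 - <<'E'
from h import *
c=np.load('pics/w1.npz');P=cloud(c)
px=np.array([[232.5,72],[240,141],[246,203],[253,257]])
R=onz(c,px[:,0],px[:,1],.042);print(np.round(R,4).tolist())
for r in R:
  m=(np.hypot(P[...,0]-r[0],P[...,1]-r[1])<.036)&(P[...,2]>.025)
  q=P[m];print(len(q),np.round(np.percentile(q[:,2],[50,90,98]),4),np.round((q[:,:2].max(0)+q[:,:2].min(0))/2,4),np.round(np.ptp(q[:,:2],axis=0),4))
  (cx,cy),rad=cv2.minEnclosingCircle(q[:,:2].astype(np.float32));print(cx,cy,2*rad)
E
```

```text
[[0.5056, 0.343, 0.042], [0.5139, 0.2657, 0.042], [0.5206, 0.1932, 0.042], [0.5291, 0.1216, 0.042]]
1781 [0.0384 0.0411 0.0443] [0.5052 0.3428] [0.0568 0.0574]
0.5056136846542358 0.3430972099304199 0.058528222143650055
15935 [0.3198 0.3318 0.3342] [0.5157 0.2647] [0.0638 0.0552]
0.5147669911384583 0.25912225246429443 0.06702779233455658
1776 [0.0375 0.0408 0.0423] [0.519  0.1933] [0.0609 0.0608]
0.5193889737129211 0.1928582489490509 0.062047477811574936
1108 [0.0394 0.041  0.0432] [0.5273 0.1179] [0.0479 0.0503]
0.5271652340888977 0.11764166504144669 0.05108101665973663
```

Call:
{"op": "carry_out", "data": {
  "increments": [
    [[-0.9,-0.04,0,0,0,0],[-0.9,-0.04,0,0,0,0],[-0.9,-0.04,0,0,0,0],[-0.9,-0.04,0,0,0,0],[-0.9,-0.04,0,0,0,0]]
  ]
}}

```text
clock: 2.1
tcp_pos: [0.5154, -0.0859, 0.2506]
orientation: [0.0, 0.708, 0.706, 0.0]
wrist_force: [0.8, 0.2, -0.3]
finger_gap: 0.0853
grip_force: 0.0
```

Call:
{"op": "carry_out", "data": {
  "increments": [
    [[-0.27,0,0,0,0,0],[-0.27,0,0,0,0,0],[-0.27,0,0,0,0,0],[-0.27,0,0,0,0,0]]
  ]
}}

```text
clock: 2.6
tcp_pos: [0.5153, -0.2188, 0.2501]
orientation: [-0.0, 0.708, 0.706, 0.0]
wrist_force: [-0.1, 1.1, -0.3]
finger_gap: 0.0853
grip_force: 0.0
```

```bash
python3 - <<'E'
from h import *
s,c=wrist('w2');print(s['clock'],s['tcp_pos'])
for n in('pin_a','board'):
  print(n,[(np.round(d['position'],3).tolist(),round(d['score'],2)) for d in env.find_in('wrist',n)])
E
```

```text
2.6 [ 0.51528353 -0.21877783  0.2500613 ]
pin_a []
board [([0.511, -0.248, 0.019], 0.88)]
```

View pics/w2.png

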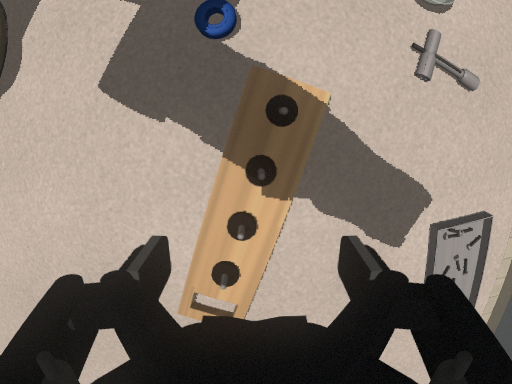

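The board's pegs are at about (282,110), (261,170), (242,226) and (225,273), with the slot at (213,300) at the bottom. I'll fit the rows.

```bash
cat > fit.py <<'E'
from h import *
def fitrow(p):  # points in order, 76 mm spaced: least squares rigid fit
    off=np.array([-114,-38,38,114.])/1000; p=p[:,:2];m=p.mean(0);d=(off[:,None]*(p-m)).sum(0);yaw=np.arctan2(d[1],d[0]);e=np.array([np.cos(yaw),np.sin(yaw)])
    f=m+off[:,None]*e;print('yaw',round(yaw,4),'fit',np.round(f,4).tolist(),'res mm',np.round((p-f)*1e3,1).tolist());return yaw,f
E
python3 - <<'E'
from fit import *
c=np.load('pics/w2.npz');P=cloud(c);g=c['frame'].max(2)
px=np.array([[282,110],[261,170],[242,226],[225,273]]);out=[]
for (u,v) in px:
  m=np.zeros(g.shape,np.uint8);m[v-24:v+24,u-24:u+24]=(g[v-24:v+24,u-24:u+24]<40)
  n,l,st,ce=cv2.connectedComponentsWithStats(m);k=1+st[1:,4].argmax()
  vv,uu=np.where(l==k);W=onz(c,uu,vv,.028)[:,:2].astype(np.float32);h=cv2.convexHull(W)
  (a,r)=cv2.minEnclosingCircle(W);e=cv2.fitEllipse(h) if len(h)>4 else None
  q=P[v-8:v+9,u-8:u+9].reshape(-1,3);z=q[:,2]
  print(st[k],np.round(a,4),round(2*r,4),np.round(e[0],4),np.round(e[1],4),'z',np.round(np.nanpercentile(z,[10,50,95,99]),4));out.append(e[0])
fitrow(np.array(out))
fitrow(np.array([[.5291,.1205],[.5206,.1932],[.5139,.2657],[.5056,.343]]))
E
```

```text
[266  95  32  31 700] [ 0.5479 -0.1516] 0.0368 [ 0.5478 -0.1514] [0.0351 0.0363] z [0.0261 0.0274 0.0564 0.0572]
[246 155  30  30 474] [ 0.5244 -0.2218] 0.0361 [ 0.5245 -0.2213] [0.0329 0.0357] z [0.0263 0.0274 0.0561 0.0573]Traceback (most recent call last):
  File "<stdin>", line 6, in <module>
ValueError: attempt to get argmax of an empty sequence
```

```bash
python3 - <<'E'
from fit import *
c=np.load('pics/w2.npz');P=cloud(c)
px=np.array([[282,110],[261,170],[242,226],[225,273]])
out=[];rod=[]
C=onz(c,px[:,0],px[:,1],.028)
for w in C:
  for _ in range(3):
    m=(np.hypot(P[...,0]-w[0],P[...,1]-w[1])<.024)&(P[...,2]>.0225)&(P[...,2]<.031)
    h=cv2.convexHull(P[m][:,:2].astype(np.float32));a,r=cv2.minEnclosingCircle(h);w=np.array(a)
  rm=(np.hypot(P[...,0]-w[0],P[...,1]-w[1])<.02)&(P[...,2]>.04)&(P[...,2]<.08)
  print(m.sum(),np.round(w,4),2*r,'seat z',np.median(P[m][:,2]),'rod',np.round(np.median(P[rm],0),4),np.percentile(P[rm][:,2],95));out.append(w);rod.append(np.median(P[rm],0))
fitrow(np.array(out));fitrow(np.array(rod))
fitrow(np.array([[.5291,.1205],[.5206,.1932],[.5139,.2657],[.5056,.343]]))
E
```

```text
748 [ 0.5477 -0.1512] 0.03839292749762535 seat z 0.027063976937021755 rod [ 0.5477 -0.1521  0.0554] 0.05716827325956064
683 [ 0.5235 -0.2235] 0.03788590058684349 seat z 0.02702408168879311 rod [ 0.5235 -0.2222  0.0551] 0.05750384139631262
541 [ 0.4997 -0.295 ] 0.03740028291940689 seat z 0.026767881683373296 rod [ 0.5004 -0.2929  0.0535] 0.05673658790177503
460 [ 0.4754 -0.3673] 0.038389429450035095 seat z 0.026679521763071673 rod [ 0.476  -0.365   0.0523] 0.05660487865097695
yaw -1.8937 fit [[0.5478, -0.1512], [0.5236, -0.2232], [0.4995, -0.2953], [0.4754, -0.3674]] res mm [[-0.0, -0.1], [-0.1, -0.3], [0.2, 0.3], [-0.0, 0.0]]
yaw -1.8948 fit [[0.5482, -0.15], [0.524, -0.222], [0.4998, -0.2941], [0.4756, -0.3661]] res mm [[-0.5, -2.1], [-0.5, -0.2], [0.6, 1.1], [0.4, 1.1]]
yaw 1.6747 fit [[0.5291, 0.1172], [0.5212, 0.1928], [0.5134, 0.2684], [0.5055, 0.344]] res mm [[-0.0, 3.3], [-0.6, 0.4], [0.5, -2.7], [0.1, -1.0]]
```

Board fit residuals are under 0.3 mm, with the seat at 27 mm and rods at 57 mm. Wheel tops are at about 41 mm, which agrees with the text. Next is a move helper, then I start.

```bash
cat > plan.py <<'E'
import sys
from h import *
# usage: plan.py x y z yaw(deg-free rad of tool x in world) ...  chained goals, each printed relative to the present pose
s=env.get_state();q=s['orientation'];R=Ro.from_quat([q[1],q[2],q[3],q[0]]).as_matrix();p=np.array(s['tcp_pos'])
a=list(map(float,sys.argv[1:]))
for i in range(0,len(a),4):
    x,y,z,w=a[i:i+4];X=np.array([np.cos(w),np.sin(w),0]);Z=np.array([0,0,-1.]);G=np.stack([X,np.cross(Z,X),Z],1)
    d=R.T@(np.array([x,y,z])-p);print(np.round(d/.5,4).tolist(),np.round(Ro.from_matrix(R.T@G).as_rotvec()/(2*np.pi),4).tolist(),round(np.linalg.norm(d)/.0625,1),'rows')
E
python3 - <<'E'
from h import *
c=np.load('pics/w1.npz');P=cloud(c)
for w in [(.5291,.118),(.5206,.193),(.5139,.2657),(.5056,.343)]:
  w=np.array(w)
  for _ in range(3):
    m=(np.hypot(P[...,0]-w[0],P[...,1]-w[1])<.034)&(P[...,2]>.028)&(P[...,2]<.05);h=P[m][:,:2].astype(np.float32);a,r=cv2.minEnclosingCircle(h);w=np.array(a)
  print(np.round(w,4),2*r)
E
python3 plan.py .528 .1185 .12 1.6747
```

```text
[0.5272 0.1176] 0.05108101665973663
[0.5194 0.1929] 0.062047477811574936
[0.513  0.2649] 0.05490363389253616
[0.5056 0.3431] 0.058528222143650055
[0.6691, 0.0249, 0.2611] [-0.0, -0.0001, -0.0164] 5.7 rows
```

Measured diameters 51, 62, 55 and 58 mm match d, a, c and b. I'll move over the spout wheel.

Call:
{"op": "carry_out", "data": {
  "increments": [
    [[0.669,0.025,0.26,0,0,-0.0164],[0.669,0.025,0.26,0,0,-0.0164],[0.669,0.025,0.26,0,0,-0.0164],[0.669,0.025,0.26,0,0,-0.0164],[0.669,0.025,0.26,0,0,-0.0164]]
  ]
}}

```text
clock: 3.38
tcp_pos: [0.5264, 0.0774, 0.1371]
orientation: [0.0, 0.669, 0.743, 0.0]
wrist_force: [-0.0, -0.5, -0.4]
finger_gap: 0.0854
grip_force: 0.0
```

```bash
python3 plan.py .5275 .118 .12 1.6747 .5275 .118 .028 1.6747
```

```text
[0.0806, 0.0107, 0.0342] [0.0002, 0.0, 0.0003] 0.7 rows
[0.0806, 0.0105, 0.2182] [0.0002, 0.0, 0.0003] 1.9 rows
```

Call:
{"op": "carry_out", "data": {
  "increments": [
    [[0.0806,0.0105,0.034,0,0,0],[0.0806,0.0105,0.034,0,0,0],[0.0806,0.0105,0.034,0,0,0]]
  ]
}}

```text
clock: 3.75
tcp_pos: [0.5278, 0.1155, 0.1206]
orientation: [0.0, 0.669, 0.743, 0.0]
wrist_force: [0.3, -0.0, -0.4]
finger_gap: 0.0854
grip_force: 0.0
```

```bash
python3 - <<'E'
from h import *
s,c=wrist('w3');print(s['clock'],s['tcp_pos'])
P=cloud(c)
for w in [(.527,.1176),(.5194,.193),(.513,.265)]:
  w=np.array(w)
  for _ in range(3):
    m=(np.hypot(P[...,0]-w[0],P[...,1]-w[1])<.034)&(P[...,2]>.028)&(P[...,2]<.05);h=P[m][:,:2].astype(np.float32)
    if len(h)<5: print('none');break
    a,r=cv2.minEnclosingCircle(h);w=np.array(a)
  else: print(np.round(w,4),2*r,np.percentile(P[m][:,2],95))
E
python3 plan.py .5275 .118 .028 1.6747
```

```text
3.75 [0.52777253 0.11546178 0.12060412]
[0.527 0.117] 0.05003003776073456 0.041933460754947
[0.5191 0.193 ] 0.062494680285453796 0.04159732787964105
[0.5127 0.2634] 0.053737301379442215 0.04147538488467569
[0.0066, -0.0008, 0.1857] [0.0002, 0.0, 0.0] 1.5 rows
```

View pics/w3.png

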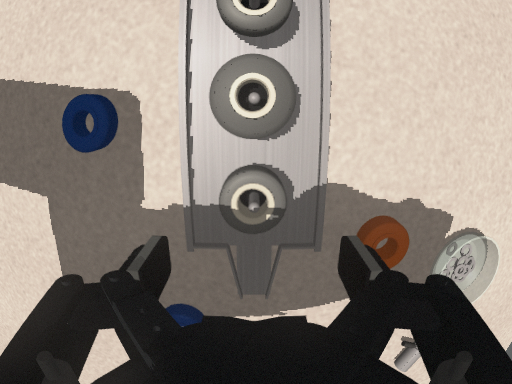

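The wrist view shows the spout wheel at (253,203), centred between the fingers in x. Both views agree to within 1 mm. I'll descend and grip.

Call:
{"op": "carry_out", "data": {
  "increments": [
    [[0.002,-0.001,0.1,0,0,0],[0.002,-0.001,0.16,0,0,0],[0.002,-0.001,0.185,0,0,0],[0.002,-0.001,0.185,0,0,0]]
  ]
}}

```text
clock: 4.3
tcp_pos: [0.5276, 0.1147, 0.0278]
orientation: [-0.0, 0.67, 0.742, -0.0]
wrist_force: [-0.0, 0.6, -0.2]
finger_gap: 0.0854
grip_force: 0.0
```

Call:
{"op": "carry_out", "data": {
  "increments": [
    [[0,0,0,0,0,0],[0,0,0,0,0,0],[0,0,0,0,0,0],[0,0,0,0,0,0],[0,0,0,0,0,0]]
  ],
  "jaw": 1,
  "squeeze": 40
}}

```text
clock: 4.92
tcp_pos: [0.5287, 0.1154, 0.0294]
orientation: [0.001, 0.67, 0.743, 0.001]
wrist_force: [-1.4, -1.0, 6.0]
finger_gap: 0.0495
grip_force: 40.9
```

Call:
{"op": "carry_out", "data": {
  "increments": [
    [[0,0,-0.05,0,0,0],[0,0,-0.12,0,0,0],[0,0,-0.22,0,0,0],[0,0,-0.22,0,0,0]]
  ]
}}

```text
clock: 5.42
tcp_pos: [0.5309, 0.1158, 0.1427]
orientation: [0.003, 0.67, 0.743, 0.003]
wrist_force: [1.2, 0.1, -0.8]
finger_gap: 0.0496
grip_force: 41.5
```

```bash
python3 plan.py .5472 -.1531 .13 1.2479
```

```text
[-0.5383, -0.0233, 0.0255] [0.0015, -0.0003, 0.0678] 4.3 rows
```

Call:
{"op": "carry_out", "data": {
  "increments": [
    [[-0.538,-0.023,0.025,0,0,0.068],[-0.538,-0.023,0.025,0,0,0.068],[-0.538,-0.023,0.025,0,0,0.068],[-0.538,-0.023,0.025,0,0,0.068],[-0.538,-0.023,0.025,0,0,0.068]]
  ]
}}

```text
clock: 6.05
tcp_pos: [0.5436, -0.1567, 0.1247]
orientation: [0.0, 0.813, 0.582, -0.0]
wrist_force: [-0.2, 0.3, -0.7]
finger_gap: 0.0496
grip_force: 41.5
```

Call:
{"op": "carry_out", "data": {
  "increments": [
    [[0,0,0,0,0,0],[0,0,0,0,0,0]]
  ]
}}

```text
clock: 6.3
tcp_pos: [0.5434, -0.1519, 0.1249]
orientation: [-0.001, 0.812, 0.584, -0.0]
wrist_force: [-0.5, 0.6, -0.7]
finger_gap: 0.0495
grip_force: 41.5
```

```bash
python3 - <<'E'
from h import *
s,c=wrist('w4');print(s['clock'],s['tcp_pos'],s['orientation'])
E
python3 plan.py .5472 -.1531 .13 1.2479 .5472 -.1531 .041 1.2479
```

```text
6.3 [ 0.54335947 -0.1518991   0.12492997] [-5.94509868e-04  8.11612735e-01  5.84195525e-01 -6.08233319e-05]
[-0.0005, 0.008, -0.0099] [-0.0001, -0.0001, 0.0001] 0.1 rows
[-0.0005, 0.0081, 0.1681] [-0.0001, -0.0001, 0.0001] 1.3 rows
```

View pics/w4.png

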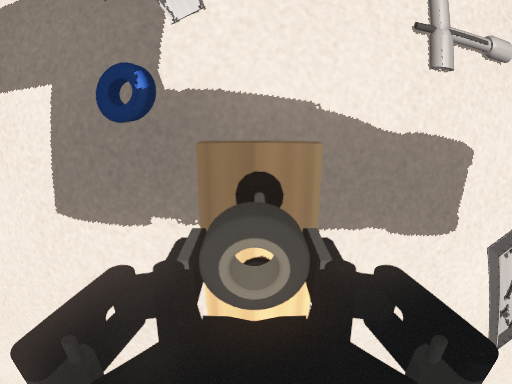

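The wheel is held flat between the pads at (254,257), and the peg is visible at (259,192). I'll go down to just above the rod and check.

Call:
{"op": "carry_out", "data": {
  "increments": [
    [[0,0.008,0.05,0,0,0],[0,0.008,0.09,0,0,0],[0,0.008,0.09,0,0,0]]
  ]
}}

```text
clock: 6.72
tcp_pos: [0.5463, -0.1523, 0.0788]
orientation: [-0.002, 0.811, 0.585, -0.001]
wrist_force: [-1.2, 1.4, 0.9]
finger_gap: 0.0494
grip_force: 41.5
```

```bash
cat > held.py <<'E'
from h import *
import sys
def held():
    s,c=wrist(sys.argv[1]);t=np.array(s['tcp_pos']);P=cloud(c)
    m=(np.hypot(P[...,0]-t[0],P[...,1]-t[1])<.032)&(abs(P[...,2]-t[2]-.006)<.02)&(c['frame'].min(2)>60)
    q=P[m];print(s['clock'],np.round(t,4),'n',len(q))
    zt=np.percentile(q[:,2],90);k=q[abs(q[:,2]-zt)<.004];A=np.c_[k[:,:2]-t[:2],np.ones(len(k))];co=np.linalg.lstsq(A,k[:,2],rcond=None)[0]
    a,r=cv2.minEnclosingCircle(q[:,:2].astype(np.float32));print('top z-tcp',round(zt-t[2],4),'slope',np.round(co[:2],3),'circle',np.round(a,4),'d',round(2*r,4))
held()
E
python3 held.py w5; python3 plan.py .5472 -.1531 .078 1.2479 .5472 -.1531 .041 1.2479
```

```text
6.725 [ 0.5463 -0.1523  0.0788] n 8158
top z-tcp 0.0118 slope [-0.007 -0.005] circle [ 0.548 -0.147] d 0.0611
[-0.0003, 0.0004, 0.0039] [-0.0003, -0.0, 0.0001] 0.0 rows
[-0.0003, 0.0005, 0.0779] [-0.0003, -0.0, 0.0001] 0.6 rows
```

Call:
{"op": "carry_out", "data": {
  "increments": [
    [[0,0,0.03,0,0,0],[0,0,0.06,0,0,0],[0,0,0.076,0,0,0],[0,0,0.076,0,0,0],[0,0,0.076,0,0,0]]
  ]
}}

```text
clock: 7.4
tcp_pos: [0.5477, -0.1548, 0.0423]
orientation: [0.0, 0.812, 0.584, 0.0]
wrist_force: [-0.4, 0.7, -0.3]
finger_gap: 0.0495
grip_force: 41.5
```

Call:
{"op": "carry_out", "data": {
  "increments": [
    [[0,0,0.003,0,0,0],[0,0,0.003,0,0,0],[0,0,0.003,0,0,0]]
  ],
  "jaw": 0
}}

```text
clock: 7.78
tcp_pos: [0.5477, -0.1546, 0.0409]
orientation: [0.0, 0.812, 0.584, 0.0]
wrist_force: [-0.6, 0.2, 0.1]
finger_gap: 0.0853
grip_force: 0.0
```

Call:
{"op": "carry_out", "data": {
  "increments": [
    [[0,0,-0.06,0,0,0],[0,0,-0.14,0,0,0],[0,0,-0.2,0,0,0],[0,0,-0.2,0,0,0]]
  ]
}}

```text
clock: 8.28
tcp_pos: [0.5494, -0.1554, 0.1436]
orientation: [0.003, 0.812, 0.584, 0.002]
wrist_force: [-0.5, -0.1, 0.3]
finger_gap: 0.0851
grip_force: 0.0
```

```bash
cat > place.py <<'E'
from h import *
import sys
s,c=wrist(sys.argv[1]);P=cloud(c);t=s['tcp_pos'];w=np.array(list(map(float,sys.argv[2:4])));w0=w
for _ in range(3):
    m=(np.hypot(P[...,0]-w[0],P[...,1]-w[1])<.034)&(P[...,2]>.038)&(P[...,2]<.075);q=P[m];a,r=cv2.minEnclosingCircle(q[:,:2].astype(np.float32));w=np.array(a)
k=q[abs(q[:,2]-np.percentile(q[:,2],85))<.004];co=np.linalg.lstsq(np.c_[k[:,:2]-w,np.ones(len(k))],k[:,2],rcond=None)[0]
print(s['clock'],np.round(t,4),'wheel',np.round(w,4),'off mm',np.round((w-w0)*1e3,1),'d',round(2*r,4),'z85,95',np.round(np.percentile(q[:,2],[85,95]),4),'slope',np.round(co[:2],3))
E
python3 place.py w6 .5478 -.1512; python3 plan.py .5191 .193 .13 1.6747
```

```text
8.275 [ 0.5494 -0.1554  0.1436] wheel [ 0.5492 -0.1533] off mm [ 1.4 -2.1] d 0.0499 z85,95 [0.051  0.0518] slope [-0.001 -0.005]
[0.6409, -0.2772, 0.0227] [0.0004, 0.0001, -0.0681] 5.6 rows
```

The first wheel is seated: top at 52 mm, flat, 2.5 mm off centre. Next is the second wheel.

Call:
{"op": "carry_out", "data": {
  "increments": [
    [[0.641,-0.277,0.023,0,0,-0.068],[0.641,-0.277,0.023,0,0,-0.068],[0.641,-0.277,0.023,0,0,-0.068],[0.641,-0.277,0.023,0,0,-0.068],[0.641,-0.277,0.023,0,0,-0.068]]
  ]
}}

```text
clock: 8.95
tcp_pos: [0.5201, 0.1584, 0.1288]
orientation: [-0.001, 0.67, 0.742, -0.001]
wrist_force: [0.9, -0.8, -0.2]
finger_gap: 0.0852
grip_force: 0.0
```

```bash
python3 plan.py .519 .193 .1 1.6747
```

```text
[0.0691, 0.005, 0.0576] [-0.0003, 0.0, -0.0002] 0.7 rows
```

Call:
{"op": "carry_out", "data": {
  "increments": [
    [[0.069,0.005,0.058,0,0,0],[0.069,0.005,0.058,0,0,0],[0.069,0.005,0.058,0,0,0],[0.069,0.005,0.058,0,0,0]]
  ]
}}

```text
clock: 9.45
tcp_pos: [0.5209, 0.1902, 0.1017]
orientation: [0.0, 0.67, 0.742, 0.0]
wrist_force: [0.1, 0.4, -0.4]
finger_gap: 0.0853
grip_force: 0.0
```

```bash
python3 plan.py .519 .193 .029 1.6747
```

```text
[0.006, -0.0032, 0.1453] [0.0001, 0.0, -0.0004] 1.2 rows
```

Call:
{"op": "carry_out", "data": {
  "increments": [
    [[0.005,-0.003,0.07,0,0,0],[0.005,-0.003,0.12,0,0,0],[0.005,-0.003,0.143,0,0,0],[0.005,-0.003,0.143,0,0,0]]
  ]
}}

```text
clock: 9.95
tcp_pos: [0.5186, 0.1928, 0.0298]
orientation: [-0.0, 0.67, 0.742, -0.0]
wrist_force: [-0.0, 0.2, 0.3]
finger_gap: 0.0854
grip_force: 0.0
```

Call:
{"op": "carry_out", "data": {
  "increments": [
    [[0,0,0,0,0,0],[0,0,0,0,0,0],[0,0,0,0,0,0],[0,0,0,0,0,0],[0,0,0,0,0,0]]
  ],
  "jaw": 1
}}

```text
clock: 10.58
tcp_pos: [0.5198, 0.1936, 0.0316]
orientation: [0.001, 0.67, 0.743, 0.001]
wrist_force: [-0.3, -1.4, 5.4]
finger_gap: 0.061
grip_force: 43.5
```

Call:
{"op": "carry_out", "data": {
  "increments": [
    [[0,0,-0.05,0,0,0],[0,0,-0.12,0,0,0],[0,0,-0.22,0,0,0],[0,0,-0.22,0,0,0]]
  ]
}}

```text
clock: 11.08
tcp_pos: [0.5219, 0.1944, 0.1449]
orientation: [0.003, 0.67, 0.743, 0.004]
wrist_force: [1.1, 0.5, -1.1]
finger_gap: 0.0611
grip_force: 43.7
```

```bash
python3 plan.py .523 -.225 .14 1.2479
```

```text
[-0.8346, -0.0843, 0.008] [0.0015, -0.0005, 0.0678] 6.7 rows
```

Call:
{"op": "carry_out", "data": {
  "increments": [
    [[-0.832,-0.085,0.008,0.001,0,0.068],[-0.832,-0.085,0.008,0.001,0,0.068],[-0.832,-0.085,0.008,0.001,0,0.068],[-0.832,-0.085,0.008,0.001,0,0.068],[-0.832,-0.085,0.008,0.001,0,0.068]]
  ]
}}

```text
clock: 11.7
tcp_pos: [0.5185, -0.1207, 0.1364]
orientation: [-0.002, 0.812, 0.584, -0.002]
wrist_force: [0.8, -0.1, -0.6]
finger_gap: 0.0609
grip_force: 43.7
```

```bash
python3 plan.py .5236 -.2232 .1 1.2479
```

```text
[-0.191, 0.0753, 0.0725] [-0.001, 0.0002, -0.0002] 1.7 rows
```

Call:
{"op": "carry_out", "data": {
  "increments": [
    [[-0.191,0.075,0.03,0,0,0],[-0.191,0.075,0.07,0,0,0],[-0.191,0.075,0.07,0,0,0],[-0.191,0.075,0.07,0,0,0],[-0.191,0.075,0.07,0,0,0]]
  ]
}}

```text
clock: 12.32
tcp_pos: [0.5242, -0.2202, 0.1023]
orientation: [-0.002, 0.811, 0.584, -0.002]
wrist_force: [-0.7, 0.3, -0.1]
finger_gap: 0.0613
grip_force: 43.7
```

```bash
python3 held.py w7; python3 plan.py .5236 -.2232 .041 1.2479
```

```text
12.325 [ 0.5242 -0.2202  0.1023] n 10854
top z-tcp 0.009 slope [-0.005 -0.008] circle [ 0.524  -0.2203] d 0.0637
[-0.006, 0.0012, 0.1229] [-0.0008, 0.0002, 0.0001] 1.0 rows
```

Call:
{"op": "carry_out", "data": {
  "increments": [
    [[-0.006,0.001,0.05,0,0,0],[-0.006,0.001,0.09,0,0,0],[-0.006,0.001,0.117,0,0,0],[-0.006,0.001,0.117,0,0,0],[-0.006,0.001,0.117,0,0,0]]
  ]
}}

```text
clock: 13.0
tcp_pos: [0.5235, -0.2243, 0.044]
orientation: [-0.002, 0.812, 0.584, -0.002]
wrist_force: [-0.3, -0.9, -0.4]
finger_gap: 0.0613
grip_force: 43.7
```

Call:
{"op": "carry_out", "data": {
  "increments": [
    [[0,0,0.002,0,0,0],[0,0,0.002,0,0,0],[0,0,0.002,0,0,0]]
  ],
  "jaw": 0
}}

```text
clock: 13.38
tcp_pos: [0.5232, -0.2245, 0.0426]
orientation: [-0.002, 0.812, 0.584, -0.002]
wrist_force: [-1.2, 0.1, -0.2]
finger_gap: 0.0856
grip_force: 0.0
```

Call:
{"op": "carry_out", "data": {
  "increments": [
    [[0,0,-0.06,0,0,0],[0,0,-0.14,0,0,0],[0,0,-0.2,0,0,0],[0,0,-0.2,0,0,0]]
  ]
}}

```text
clock: 13.88
tcp_pos: [0.5254, -0.2255, 0.1452]
orientation: [0.001, 0.812, 0.584, -0.001]
wrist_force: [-0.2, -0.4, 0.6]
finger_gap: 0.0856
grip_force: 0.0
```

```bash
python3 place.py w8 .5236 -.2232; python3 plan.py .513 .264 .13 1.6747
```

```text
13.875 [ 0.5254 -0.2255  0.1452] wheel [ 0.524  -0.2247] off mm [ 0.4 -1.5] d 0.0621 z85,95 [0.0504 0.0516] slope [-0.002 -0.009]
[0.9195, -0.333, 0.0261] [-0.0006, 0.0002, -0.0681] 7.8 rows
```

The second wheel is seated, 1.5 mm off. On to the third.

Call:
{"op": "carry_out", "data": {
  "increments": [
    [[0.92,-0.333,0.026,0,0,-0.068],[0.92,-0.333,0.026,0,0,-0.068],[0.92,-0.333,0.026,0,0,-0.068],[0.92,-0.333,0.026,0,0,-0.068],[0.92,-0.333,0.026,0,0,-0.068]]
  ]
}}

```text
clock: 14.55
tcp_pos: [0.5152, 0.0897, 0.1327]
orientation: [-0.003, 0.67, 0.742, -0.003]
wrist_force: [1.0, -0.5, -0.3]
finger_gap: 0.0856
grip_force: 0.0
```

```bash
python3 plan.py .513 .264 .1 1.6747
```

```text
[0.347, 0.0319, 0.0656] [-0.0013, -0.0002, -0.0002] 2.8 rows
```

Call:
{"op": "carry_out", "data": {
  "increments": [
    [[0.347,0.032,0.065,-0.001,0,0],[0.347,0.032,0.065,-0.001,0,0],[0.347,0.032,0.065,-0.001,0,0],[0.347,0.032,0.065,-0.001,0,0],[0.347,0.032,0.065,-0.001,0,0]]
  ]
}}

```text
clock: 15.18
tcp_pos: [0.5133, 0.2618, 0.1005]
orientation: [-0.001, 0.669, 0.743, -0.001]
wrist_force: [0.3, -0.2, -0.1]
finger_gap: 0.0853
grip_force: 0.0
```

```bash
python3 - <<'E'
from h import *
s,c=wrist('w9');P=cloud(c);t=s['tcp_pos']
for w in [(.513,.264),(.5056,.343)]:
  w=np.array(w)
  for _ in range(3):
    m=(np.hypot(P[...,0]-w[0],P[...,1]-w[1])<.034)&(P[...,2]>.028)&(P[...,2]<.05);a,r=cv2.minEnclosingCircle(P[m][:,:2].astype(np.float32));w=np.array(a)
  print(np.round(w,4),2*r)
E
python3 plan.py .513 .264 .029 1.6747
```

```text
[0.5129 0.2649] 0.05433310568332672
[0.5055 0.343 ] 0.0586540624499321
[0.0056, -0.0007, 0.144] [-0.0002, -0.0001, -0.0002] 1.2 rows
```

Call:
{"op": "carry_out", "data": {
  "increments": [
    [[0.006,-0.001,0.07,0,0,0],[0.006,-0.001,0.12,0,0,0],[0.006,-0.001,0.143,0,0,0],[0.006,-0.001,0.143,0,0,0]]
  ]
}}

```text
clock: 15.72
tcp_pos: [0.5133, 0.264, 0.03]
orientation: [-0.001, 0.67, 0.742, -0.0]
wrist_force: [0.1, 0.1, 0.1]
finger_gap: 0.0859
grip_force: 0.0
```

Call:
{"op": "carry_out", "data": {
  "increments": [
    [[0,0,0,0,0,0],[0,0,0,0,0,0],[0,0,0,0,0,0],[0,0,0,0,0,0],[0,0,0,0,0,0]]
  ],
  "jaw": 1
}}

```text
clock: 16.35
tcp_pos: [0.5144, 0.2654, 0.032]
orientation: [0.0, 0.67, 0.743, 0.001]
wrist_force: [-1.4, -1.3, 5.6]
finger_gap: 0.0536
grip_force: 41.8
```

Call:
{"op": "carry_out", "data": {
  "increments": [
    [[0,0,-0.05,0,0,0],[0,0,-0.12,0,0,0],[0,0,-0.22,0,0,0],[0,0,-0.22,0,0,0]]
  ]
}}

```text
clock: 16.85
tcp_pos: [0.5166, 0.2663, 0.1456]
orientation: [0.002, 0.67, 0.743, 0.005]
wrist_force: [-0.2, 0.1, -1.2]
finger_gap: 0.0536
grip_force: 42.2
```

```bash
python3 plan.py .4995 -.2953 .14 1.2479
```

```text
[-1.1138, -0.15, 0.0058] [0.0014, -0.0009, 0.0678] 9.0 rows
```

Call:
{"op": "carry_out", "data": {
  "increments": [
    [[-0.99,-0.134,0.006,0.001,-0.001,0.068],[-0.99,-0.134,0.006,0.001,-0.001,0.068],[-0.99,-0.134,0.006,0.001,-0.001,0.068],[-0.99,-0.134,0.006,0.001,-0.001,0.068],[-0.99,-0.134,0.006,0.001,-0.001,0.068]]
  ]
}}

```text
clock: 17.48
tcp_pos: [0.5032, -0.049, 0.1378]
orientation: [-0.0, 0.812, 0.584, -0.004]
wrist_force: [-0.2, 0.2, -0.2]
finger_gap: 0.0533
grip_force: 42.2
```

```bash
python3 plan.py .4995 -.2953 .11 1.2479
```

```text
[-0.469, 0.15, 0.0577] [-0.0008, 0.001, -0.0001] 4.0 rows
```

Call:
{"op": "carry_out", "data": {
  "increments": [
    [[-0.47,0.15,0.057,-0.001,0.001,0],[-0.47,0.15,0.057,-0.001,0.001,0],[-0.47,0.15,0.057,-0.001,0.001,0],[-0.47,0.15,0.057,-0.001,0.001,0],[-0.47,0.15,0.057,-0.001,0.001,0]]
  ]
}}

```text
clock: 18.1
tcp_pos: [0.4991, -0.2983, 0.1095]
orientation: [0.001, 0.814, 0.581, 0.0]
wrist_force: [-0.4, -0.2, 0.1]
finger_gap: 0.0534
grip_force: 42.2
```

Call:
{"op": "carry_out", "data": {
  "increments": [
    [[0,0,0.03,0,0,0],[0,0,0.03,0,0,0],[0,0,0.03,0,0,0]]
  ]
}}

```text
clock: 18.48
tcp_pos: [0.4997, -0.2924, 0.0954]
orientation: [-0.0, 0.811, 0.585, 0.0]
wrist_force: [-0.0, 0.1, -0.8]
finger_gap: 0.0532
grip_force: 42.2
```

```bash
python3 held.py w10; python3 plan.py .4995 -.2953 .0425 1.2479
```

```text
18.475 [ 0.4997 -0.2924  0.0954] n 8810
top z-tcp 0.009 slope [-0.006 -0.011] circle [ 0.5009 -0.289 ] d 0.0622
[-0.0051, 0.0005, 0.1066] [0.0002, -0.0, 0.0001] 0.9 rows
```

Call:
{"op": "carry_out", "data": {
  "increments": [
    [[-0.004,0,0.04,0,0,0],[-0.004,0,0.08,0,0,0],[-0.004,0,0.103,0,0,0],[-0.004,0,0.103,0,0,0],[-0.004,0,0.103,0,0,0]]
  ]
}}

```text
clock: 19.15
tcp_pos: [0.4996, -0.2961, 0.0449]
orientation: [0.001, 0.812, 0.584, 0.001]
wrist_force: [1.0, 1.0, -0.4]
finger_gap: 0.0537
grip_force: 42.2
```

Call:
{"op": "carry_out", "data": {
  "increments": [
    [[0,0,0.002,0,0,0],[0,0,0.002,0,0,0],[0,0,0.002,0,0,0]]
  ],
  "jaw": 0
}}

```text
clock: 19.52
tcp_pos: [0.4993, -0.2961, 0.0435]
orientation: [0.001, 0.812, 0.584, 0.001]
wrist_force: [-0.1, 0.1, 0.8]
finger_gap: 0.0857
grip_force: 0.0
```

Call:
{"op": "carry_out", "data": {
  "increments": [
    [[0,0,-0.06,0,0,0],[0,0,-0.14,0,0,0],[0,0,-0.2,0,0,0],[0,0,-0.2,0,0,0]]
  ]
}}

```text
clock: 20.02
tcp_pos: [0.5006, -0.2972, 0.1461]
orientation: [0.003, 0.812, 0.584, 0.001]
wrist_force: [-0.0, -0.6, -1.1]
finger_gap: 0.0855
grip_force: 0.0
```

```bash
python3 place.py w11 .4995 -.2953; python3 plan.py .5055 .343 .13 1.6747
```

```text
20.025 [ 0.5006 -0.2972  0.1461] wheel [ 0.5004 -0.2963] off mm [ 0.9 -1. ] d 0.054 z85,95 [0.0508 0.0517] slope [-0.002 -0.007]
[1.2161, -0.3965, 0.0262] [0.0006, 0.0002, -0.0681] 10.2 rows
```

The third wheel is seated. On to the fourth.

Call:
{"op": "carry_out", "data": {
  "increments": [
    [[0.9,-0.295,0.02,0,0,-0.068],[0.9,-0.295,0.02,0,0,-0.068],[0.9,-0.295,0.02,0,0,-0.068],[0.9,-0.295,0.02,0,0,-0.068],[0.9,-0.295,0.02,0,0,-0.068]]
  ]
}}

```text
clock: 20.7
tcp_pos: [0.5001, 0.0185, 0.135]
orientation: [-0.0, 0.67, 0.742, -0.0]
wrist_force: [0.7, 0.2, 1.2]
finger_gap: 0.0853
grip_force: 0.0
```

```bash
python3 plan.py .5055 .343 .1 1.6747
```

```text
[0.6446, 0.0772, 0.07] [-0.0001, -0.0, -0.0002] 5.2 rows
```

Call:
{"op": "carry_out", "data": {
  "increments": [
    [[0.645,0.077,0.07,0,0,0],[0.645,0.077,0.07,0,0,0],[0.645,0.077,0.07,0,0,0],[0.645,0.077,0.07,0,0,0],[0.645,0.077,0.07,0,0,0]]
  ]
}}

```text
clock: 21.32
tcp_pos: [0.5051, 0.3287, 0.101]
orientation: [0.0, 0.67, 0.743, -0.001]
wrist_force: [0.9, 0.0, -0.0]
finger_gap: 0.0856
grip_force: 0.0
```

Call:
{"op": "carry_out", "data": {
  "increments": [
    [[0.024,0.003,0,0,0,0],[0.024,0.003,0,0,0,0],[0.024,0.003,0,0,0,0]]
  ]
}}

```text
clock: 21.7
tcp_pos: [0.5063, 0.3376, 0.1024]
orientation: [0.0, 0.67, 0.742, -0.001]
wrist_force: [-0.4, 0.3, 0.5]
finger_gap: 0.0853
grip_force: 0.0
```

```bash
python3 plan.py .5055 .343 .029 1.6747
```

```text
[0.011, -0.0005, 0.1467] [-0.0, 0.0002, -0.0004] 1.2 rows
```

Call:
{"op": "carry_out", "data": {
  "increments": [
    [[0.01,-0.001,0.07,0,0,0],[0.01,-0.001,0.12,0,0,0],[0.01,-0.001,0.145,0,0,0],[0.01,-0.001,0.145,0,0,0]]
  ]
}}

```text
clock: 22.2
tcp_pos: [0.5054, 0.3427, 0.0299]
orientation: [0.0, 0.67, 0.742, -0.0]
wrist_force: [0.1, 0.1, 0.8]
finger_gap: 0.0854
grip_force: 0.0
```

Call:
{"op": "carry_out", "data": {
  "increments": [
    [[0,0,0,0,0,0],[0,0,0,0,0,0],[0,0,0,0,0,0],[0,0,0,0,0,0],[0,0,0,0,0,0]]
  ],
  "jaw": 1
}}

```text
clock: 22.82
tcp_pos: [0.5068, 0.3446, 0.0321]
orientation: [0.001, 0.67, 0.743, 0.002]
wrist_force: [0.2, -1.3, 6.3]
finger_gap: 0.0561
grip_force: 43.0
```

Call:
{"op": "carry_out", "data": {
  "increments": [
    [[0,0,-0.05,0,0,0],[0,0,-0.12,0,0,0],[0,0,-0.22,0,0,0],[0,0,-0.22,0,0,0]]
  ]
}}

```text
clock: 23.32
tcp_pos: [0.5083, 0.3458, 0.1456]
orientation: [0.002, 0.67, 0.743, 0.005]
wrist_force: [-0.0, 0.8, 0.2]
finger_gap: 0.0563
grip_force: 42.8
```

```bash
python3 plan.py .4754 -.3674 .14 1.2479
```

```text
[-1.4119, -0.2126, 0.0049] [0.0014, -0.0008, 0.0678] 11.4 rows
```

Call:
{"op": "carry_out", "data": {
  "increments": [
    [[-0.95,-0.143,0.004,0.001,-0.001,0.068],[-0.95,-0.143,0.004,0.001,-0.001,0.068],[-0.95,-0.143,0.004,0.001,-0.001,0.068],[-0.95,-0.143,0.004,0.001,-0.001,0.068],[-0.95,-0.143,0.004,0.001,-0.001,0.068]]
  ]
}}

```text
clock: 23.95
tcp_pos: [0.4903, 0.0303, 0.1387]
orientation: [0.001, 0.812, 0.584, -0.004]
wrist_force: [1.1, 0.3, -0.2]
finger_gap: 0.0562
grip_force: 42.7
```

```bash
python3 plan.py .4754 -.3674 .125 1.2479
```

```text
[-0.7634, 0.2247, 0.0321] [-0.0006, 0.0012, -0.0001] 6.4 rows
```

Call:
{"op": "carry_out", "data": {
  "increments": [
    [[-0.763,0.225,0.02,0,0.001,0],[-0.763,0.225,0.02,0,0.001,0],[-0.763,0.225,0.02,0,0.001,0],[-0.763,0.225,0.02,0,0.001,0],[-0.763,0.225,0.02,0,0.001,0]]
  ]
}}

```text
clock: 24.58
tcp_pos: [0.4787, -0.282, 0.1326]
orientation: [-0.001, 0.812, 0.584, -0.001]
wrist_force: [1.4, 0.8, -0.1]
finger_gap: 0.0563
grip_force: 42.8
```

```bash
python3 plan.py .4754 -.3674 .095 1.2479
```

```text
[-0.164, 0.0485, 0.0751] [-0.0006, 0.0001, -0.0002] 1.5 rows
```

Call:
{"op": "carry_out", "data": {
  "increments": [
    [[-0.164,0.048,0.02,0,0,0],[-0.164,0.048,0.075,0,0,0],[-0.164,0.048,0.075,0,0,0],[-0.164,0.048,0.075,0,0,0],[-0.164,0.048,0.075,0,0,0]]
  ]
}}

```text
clock: 25.2
tcp_pos: [0.4764, -0.3646, 0.0967]
orientation: [-0.001, 0.811, 0.584, -0.001]
wrist_force: [0.2, 0.4, 0.0]
finger_gap: 0.0563
grip_force: 42.8
```

```bash
python3 held.py w12; python3 plan.py .4754 -.3674 .0425 1.2479
```

```text
25.2 [ 0.4764 -0.3646  0.0967] n 9109
top z-tcp 0.0088 slope [-0.006 -0.01 ] circle [ 0.4769 -0.363 ] d 0.0632
[-0.0056, -0.0001, 0.1086] [-0.0004, 0.0002, 0.0001] 0.9 rows
```

Call:
{"op": "carry_out", "data": {
  "increments": [
    [[-0.005,0,0.04,0,0,0],[-0.005,0,0.08,0,0,0],[-0.005,0,0.105,0,0,0],[-0.005,0,0.105,0,0,0],[-0.005,0,0.105,0,0,0]]
  ]
}}

```text
clock: 25.88
tcp_pos: [0.4752, -0.3679, 0.0438]
orientation: [-0.001, 0.812, 0.584, -0.001]
wrist_force: [1.4, -0.0, -0.6]
finger_gap: 0.0559
grip_force: 42.8
```

Call:
{"op": "carry_out", "data": {
  "increments": [
    [[0,0,0.002,0,0,0],[0,0,0.002,0,0,0],[0,0,0.002,0,0,0]]
  ],
  "jaw": 0
}}

```text
clock: 26.25
tcp_pos: [0.4748, -0.368, 0.0423]
orientation: [-0.001, 0.812, 0.584, -0.001]
wrist_force: [-0.9, -0.2, -0.4]
finger_gap: 0.0857
grip_force: 0.0
```

Call:
{"op": "carry_out", "data": {
  "increments": [
    [[0,0,-0.06,0,0,0],[0,0,-0.14,0,0,0],[0,0,-0.3,0,0,0],[0,0,-0.3,0,0,0]]
  ]
}}

```text
clock: 26.75
tcp_pos: [0.4768, -0.3696, 0.1971]
orientation: [0.002, 0.812, 0.584, -0.001]
wrist_force: [0.6, 0.1, -0.1]
finger_gap: 0.0856
grip_force: 0.0
```

```bash
python3 place.py w13 .4754 -.3674; python3 - <<'E'
from h import *
save(env.read_camera('scene'),'s2.png')
for n in ('wheel_a','dish','skate_tool'): print(n,[(np.round(d['position'],3).tolist(),round(d['score'],2)) for d in env.find_in('scene',n)])
E
```

```text
26.75 [ 0.4768 -0.3696  0.1971] wheel [ 0.4751 -0.3688] off mm [-0.3 -1.4] d 0.0581 z85,95 [0.0506 0.0516] slope [-0.002 -0.003]
wheel_a [([0.48, -0.039, 0.018], 0.82), ([0.535, -0.224, 0.046], 0.79), ([0.658, 0.081, 0.022], 0.76), ([0.488, -0.365, 0.051], 0.61), ([0.394, 0.163, 0.018], 0.51), ([0.511, -0.295, 0.048], 0.5), ([0.561, -0.151, 0.05], 0.5)]
dish [([0.752, 0.06, 0.016], 0.63)]
skate_tool []
```

View pics/s2.png

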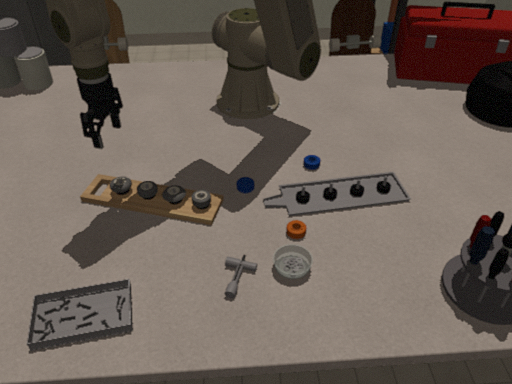

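All four wheels sit on the board (120-205, 183-200). The tray is empty, and the dish (293,262) and tool (240,275) have not moved.

```bash
python3 -c "
from workcell import env
print(env.hand_in())"
```

```text
the job is handed in; nothing more can be done
None
```

All four wheels are on the board pegs in reverse order, lying flat and fully down within about 3 mm of centre. The dish and skate tool were left where they were, and the job was handed in at about 27 s; no verdict came back.

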